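# Sweep the jar lids into the tray

### The job

With the gripper's fingers closed, sweep the three loose jar lids off the worktop into the low steel tray through its open front, so that all three lie flat on its floor, wholly inside it. Only push them along the surface: do not pick up or lift them, and leave the two tins and the jar standing nearby where they are.

Things in the scene. Friction and masses are not known exactly. Their poses are not given: they have to be found in the camera images.
- tray: low steel tray, fixed, open at top and front; 120 mm deep (x), 180 mm wide (y) inside. Origin: at worktop height under the centre of its floor; x points inward, from the open front (lip at x = -60 mm) to the back wall (x = +60 mm); side walls at y = -90 and +90 mm. Walls 3 mm thick, 28 mm high. Floor 2 mm thick, its front 25 mm a ramp down to the worktop, over which lids slide in
- lid_a: loose brass-coloured jar lid, 42 mm across, 11 mm high, about 15 g, lying flat on the worktop, mouth down, in front of the tray's open side (the three lids are alike; none touches another at the start). Origin: centre of its underside, z up. It slides when pushed from the side
- lid_b: loose brass-coloured jar lid, 42 mm across, 11 mm high, about 15 g, lying flat on the worktop, mouth down, in front of the tray's open side (the three lids are alike; none touches another at the start). Origin: centre of its underside, z up. It slides when pushed from the side
- lid_c: loose brass-coloured jar lid, 42 mm across, 11 mm high, about 15 g, lying flat on the worktop, mouth down, in front of the tray's open side (the three lids are alike; none touches another at the start). Origin: centre of its underside, z up. It slides when pushed from the side
- flat_tin: bystander: flat round tin, 86 mm across, 40 mm high, standing loose to the left of the work. Origin: centre of its underside
- jar: bystander: small glass jar with a yellow lid screwed on, 63 mm across, 90 mm high, standing loose to the left of the work. Origin: centre of its underside
- blue_bin: blue waste bin full of peelings, fixed on the worktop to the right of the work, in the way of an arm that comes from the right: 290 mm high, 325 mm across at the rim, 220 mm at the foot. Origin: centre of its underside
- tall_tin: bystander: round tin, 75 mm across, 58 mm high, standing loose near the front edge, to the right of the lids. Origin: centre of its underside
Not all that is in view belongs to the job. What is shaped like the lid_b but turquoise is not meant.

How it is judged:
By the outcome, as a careful person would: the job done as asked, in the order asked, and still so for the second after the job is handed in, with the robot touching nothing.
It also fails if it takes over 59 s, if anything falls off the work surface, if the arm or the gripper's body presses on something with over 40 N, if the wrist force passes 120 N, or if a joint passes its speed limit or range.

### The arm

A 6-joint arm with a two-finger parallel gripper is mounted at the origin on a cart in front of the work surface, level with it; the furniture and walls round the work are solid. World frame = base frame: x ahead of the robot, y to its left, z up, the work surface at z = 0. Lengths are in mm, angles in rad, forces in N, time in s.
With the tool pointing down it reaches from about 275 to 750 mm from the base axis. Payload 10.2 kg.
Tool frame: the origin (TCP) lies at the very end of the fingers, on their centre line; the grasp point (between the pads) lies 19 mm behind it; z points along the fingers, y is the direction in which the jaws open and shut (so a half turn about z gives the same grasp; the last joint's range is limited). The gripper opens to 85 mm and grips with 20 to 120 N. Pads are 22 mm wide; open, the fingers measure 114 mm over their backs; the gripper's body (76 mm by 85 mm) begins 54 mm behind the grasp point. The pads swing forward as they close: fully open they stand 13 mm farther back than shut.
Start: joints at [-1.535, 0.313, 1.498, -0, 1.331, -0.223], TCP at [134.345, -507.526, 231.294] pointing down, gripper open.
Joint ranges: [-2.94, 2.94], [-0.97, 2.17], [0.19, 2.56], [-1.23, 4.37], [0.02, 3.11], [-2.88, 2.88]. Speed limits (rad/s): [2.39, 2.39, 3.01, 3.14, 3.14, 3.14].

### API

Orientations are given as a unit quaternion [w, x, y, z].
In Python, from rig import ctrl, eyes, order gives the robot as it stands.
- The arm moves only by the tool move_arm, never from a script. Its argument "deltas" is a list of rows, each a list of 6 numbers: the shift along the tool's x, y, z in cm, then the turn, a rotation vector about the tool's x, y, z in degrees. A call has exactly 10 rows; each row shifts and turns the commanded pose from where the row before left it, along the tool's axes as they then stand; what a row does not reach is not made up. A row lasts 1/10 s, in which the tool goes at most 50 mm and 8.59 degrees, less where a joint would pass 70% of its speed; a pose out of reach is approached as far as the arm can. A call is refused whole if a number of a shift passes 5 or a number of a turn 8.59, either way. A call with a gripper value outside its range is refused whole. "grip" is the finger opening in cm, from 0 to 8.54, set as the call begins (left out, the last holds). The fingers move at their own pace and stop on an object; "newtons" is the grip in N (left out, the last holds). Time passes only in rows, so rows that do not move let the fingers close, or fill a call up. It gives the time, the measured TCP pose, the force and the opening at its end, in the units of the state.
- ctrl.sense(): the state, without advancing time (a new reading comes with each control period).
- eyes.capture(name): name is "side" or "top" or "wrist"; returns the picture (420x560x3 uint8, blue, green, red); there is no depth.
- eyes.camera_params(name): a dict with "K" (3x3 intrinsics, pixels), "camera_from_world" (4x4, takes a point from world to camera coordinates). Camera axes: x right, y down, z forward; pixel columns grow to the right and rows downward; lengths in mm; the calibration is good to about 2 mm. A picture is of the moment at which its call begins: read the wrist's pose just before it. camera_params takes no time and is no camera call; for the wrist camera it gives the pose at the moment of the call.
- order.finish_job(): hands the job in, once; it reports no verdict.
The state is a dict: "time_s": time; "joints": joint angles; "dq": joint speeds; "tau": joint torques, N m; "eef_pos": TCP position; "ee_rot": TCP orientation; "force": force on the tool from outside, world axes, zero at the start; "wrist_torque": the same for the moment, N m; "grip_width": opening from 0.0 (shut) to 1.0 (fully open).
Only numpy, scipy, OpenCV 4.12 (cv2) and the standard library are available. Lean on these libraries where they do the work, as an engineer would, in place of code of your own. Each camera call takes 0.05 s, during which the arm holds its last target.

## Working session

There is one attempt and no reset: what is moved stays moved. The work goes in short steps, Python scripts to look and compute and a tool call to move; the robot and the scene stay as the last step left them, time stands still between calls to the robot, and variables do not carry over. Pictures are saved under pics/ and viewed, and the job is handed in when it is done.

Besides the shell and the picture viewer there is one more tool, called after "Request:" as a command line: name --pt "numbers of a row" for each row, then --argument value for the rest. move_arm: Moves the arm, as the interface text tells. Its arguments: {"type":"object","properties":{"deltas":{"type":"array"},"grip":{"type":"number"},"newtons":{"type":"number"}},"required":["deltas"]}

```bash
mkdir -p pics; python3 - <<'E'
from rig import ctrl, eyes, order
import cv2,numpy as np
np.set_printoptions(suppress=True,precision=3)
print(ctrl.sense())
for n in("top","side"):
    cv2.imwrite(f"pics/{n}0.png",eyes.capture(n)); p=eyes.camera_params(n); print(n,p["K"],p["camera_from_world"])
E
```

```text
{'time_s': 0.0, 'joints': array([-1.535,  0.313,  1.498,  0.   ,  1.331, -0.223]), 'dq': array([-0.001, -0.001, -0.001, -0.001,  0.   ,  0.001]), 'tau': array([ -0.   , -41.227, -25.974,  -0.   ,   0.004,  -0.   ]), 'eef_pos': array([ 134.34 , -507.261,  230.737]), 'ee_rot': array([-0.001,  0.992,  0.129,  0.   ]), 'force': array([0.274, 0.77 , 0.316]), 'wrist_torque': array([-0.017, -0.029, -0.014]), 'grip_width': 0.9972032436943273}
top [[420.713   0.    273.726]
 [  0.    420.713 203.849]
 [  0.      0.      1.   ]] [[ -0.026  -1.      0.012 345.538]
 [ -0.993   0.024  -0.119 500.557]
 [  0.119  -0.015  -0.993 899.889]
 [  0.      0.      0.      1.   ]]
side [[462.233   0.    277.406]
 [  0.    462.233 213.75 ]
 [  0.      0.      1.   ]] [[  -0.798   -0.602   -0.004  616.825]
 [  -0.4      0.535   -0.744   36.997]
 [   0.45    -0.592   -0.669 1263.683]
 [   0.       0.       0.       1.   ]]
```

View pics/top0.png

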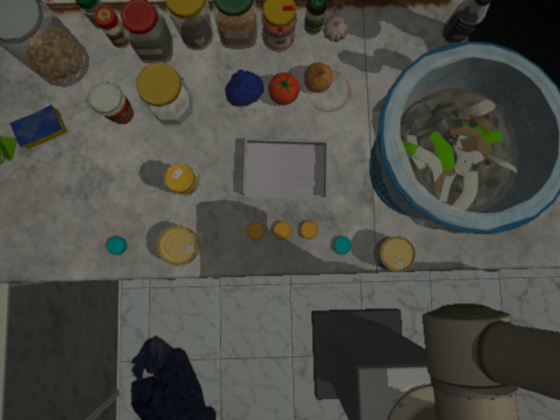

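View pics/side0.png

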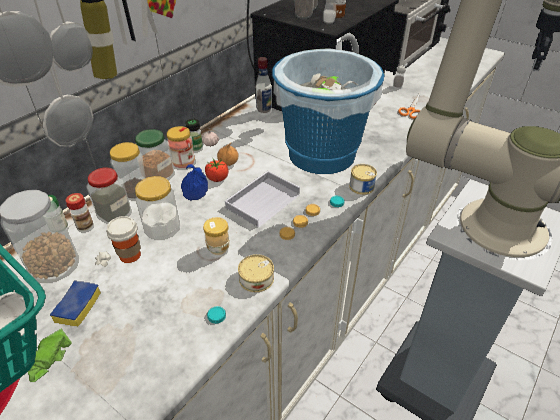

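The top view shows three brass lids at about (256,230), (283,229) and (309,229). They lie in front of the tray, whose floor spans u 245-325 and v 140-197. The turquoise decoys are at (342,245) and (116,245). I'll confirm this in a crop and compute positions.

```bash
cat > h.py <<'E'
from rig import ctrl, eyes, order
import cv2,numpy as np
np.set_printoptions(suppress=True,precision=1)
def w(n,u,v,z):
    p=eyes.camera_params(n);K=np.array(p["K"]);T=np.array(p["camera_from_world"])
    d=T[:3,:3].T@np.linalg.inv(K)@[u,v,1];c=-T[:3,:3].T@T[:3,3]
    return c+d*(z-c[2])/d[2]
def pr(n,P):
    p=eyes.camera_params(n);T=np.array(p["camera_from_world"])
    q=p["K"]@(T[:3,:3]@np.array(P)+T[:3,3]);return q[:2]/q[2]
def lids(n,im,roi):
    x0,y0,x1,y1=roi
    hsv=cv2.cvtColor(im,cv2.COLOR_BGR2HSV)
    m=cv2.inRange(hsv,(8,110,50),(30,255,255));mm=np.zeros_like(m);mm[y0:y1,x0:x1]=m[y0:y1,x0:x1]
    k,l,s,c=cv2.connectedComponentsWithStats(mm)
    return [(c[i],s[i][4],w(n,*c[i],9)) for i in range(1,k) if s[i][4]>60]
E
python3 - <<'E'
from h import *
im=cv2.imread("pics/top0.png")
for r in lids("top",im,(230,130,340,262)): print("top",*r)
s=cv2.imread("pics/side0.png")
for r in lids("side",s,(270,195,326,245)): print("side",*r)
cv2.imwrite("pics/crop0.png",cv2.resize(im[130:280,200:400],None,fx=4,fy=4,interpolation=cv2.INTER_CUBIC))
for u,v in((245,196),(326,197),(246,141),(326,143)): print("tray",w("top",u,v,2))
for nme,u,v,z in(("turq",342,245,9),("tall",397,254,58),("flat",178,245,40),("jar",180,178,90)):print(nme,w("top",u,v,z))
print("edge",w("top",280,277,0))
E
```

```text
top [255.4 230. ] 259 [453.6 375.    9. ]
top [282.1 229.9] 261 [452.3 315.4   9. ]
top [308.7 229.6] 262 [451.4 255.9   9. ]
side [312.4 209.5] 135 [452.7 259.6   9. ]
side [300.  220.8] 145 [453.9 319.3   9. ]
side [286.8 233. ] 155 [454.7 379.7   9. ]
tray [531.7 397.2   2. ]
tray [524.9 213.2   2. ]
tray [659.7 392.7   2. ]
tray [650.8 208.1   2. ]
turq [415.3 182.9   9. ]
tall [392.6  76.   58. ]
flat [423.7 540.6  40. ]
jar [560.1 526.1  90. ]
edge [348.1 322.7   0. ]
```

```bash
sleep 1
```

```text
(no output)
```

View pics/crop0.png

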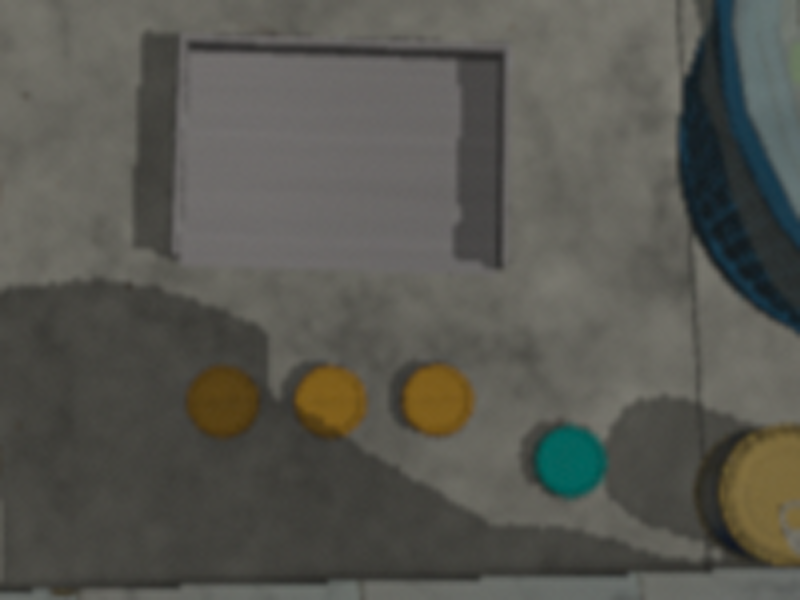

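The crop confirms it: the three brass lids are in a row in front of the tray, and the turquoise one to the right is the decoy. Next I need the bin geometry.

```bash
python3 - <<'E'
from h import *
for r in (162,):
  from scipy.optimize import least_squares
  # rim extents in top image: left u~379, bottom v~230, top v~43
  t=np.linspace(0,2*np.pi,120)
  def f(c):
    P=np.array([pr("top",[c[0]+r*np.cos(a),c[1]+r*np.sin(a),290]) for a in t])
    return [P[:,0].min()-379,P[:,1].max()-230,P[:,1].min()-43]
  s=least_squares(f,[600,0]);print("bin",s.x,s.fun)
E
```

```text
bin [584.3   1.9] [ 0.   3.7 -4.1]
```

Request:
move_arm --pt "0 0 0 0 0 7.4" --pt "0 0 0 0 0 7.4" --pt "-0.2 -2.6 0 0 0 0" --pt "-0.2 -2.6 0 0 0 0" --pt "-0.2 -2.6 0 0 0 0" --pt "-0.2 -2.6 0 0 0 0" --pt "-0.2 -2.6 0 0 0 0" --pt "-0.2 -2.6 0 0 0 0" --pt "-0.2 -2.6 0 0 0 0" --pt "-0.2 -2.6 0 0 0 0" --grip 0 --newtons 30

```text
time_s: 1.1
eef_pos: [118.2, -298.3, 231.0]
ee_rot: [-0.0, 1.0, 0.0, -0.0]
force: [0.7, -0.5, -0.2]
grip_width: -0.003
```

Request:
move_arm --pt "3.3 -2.7 0 0 0 0" --pt "3.3 -2.7 0 0 0 0" --pt "3.3 -2.7 0 0 0 0" --pt "3.3 -2.7 0 0 0 0" --pt "1.0 -3.2 0 0 0 0" --pt "1.0 -3.2 0 0 0 0" --pt "1.0 -3.2 0 0 0 0" --pt "1.0 -3.2 0 0 0 0" --pt "1.0 -3.2 0 0 0 0" --pt "1.0 -3.2 0 0 0 0"

```text
time_s: 2.1
eef_pos: [310.1, 2.0, 231.3]
ee_rot: [0.0, 1.0, 0.0, 0.0]
force: [0.6, -0.5, -0.4]
grip_width: 0.001
```

Request:
move_arm --pt "-0.2 -4 0 0 0 0" --pt "-0.2 -4 0 0 0 0" --pt "-0.2 -4 0 0 0 0" --pt "-0.2 -4 0 0 0 0" --pt "-0.2 -4 0 0 0 0" --pt "2.1 -3.6 2.6 0 0 0" --pt "2.1 -3.6 2.6 0 0 0" --pt "2.1 -3.6 2.6 0 0 0" --pt "2.1 -3.6 2.6 0 0 0" --pt "2.1 -3.6 2.6 0 0 0"

```text
time_s: 3.1
eef_pos: [405.3, 382.1, 99.6]
ee_rot: [0.0, 1.0, 0.0, -0.0]
force: [-0.4, -0.5, 1.1]
grip_width: 0.002
```

Request:
move_arm --pt "-0.1 0 0 0 0 6" --pt "0 0 1.5 0 0 0" --pt "0 0 1.5 0 0 0" --pt "0 0 1.5 0 0 0" --pt "0 0 1.5 0 0 0" --pt "0 0 1.5 0 0 0" --pt "0 0 1.0 0 0 0" --pt "0 0 0.5 0 0 0" --pt "0 0 0.3 0 0 0" --pt "0 0 0 0 0 0"

```text
time_s: 4.1
eef_pos: [404.0, 380.7, 8.4]
ee_rot: [-0.0, 0.999, -0.052, 0.0]
force: [0.7, 0.2, 0.2]
grip_width: 0.005
```

```bash
python3 - <<'E'
from h import *
print(ctrl.sense()["eef_pos"],ctrl.sense()["force"])
a=eyes.capture("side");b=eyes.capture("top")
A=cv2.resize(a[130:280,230:370],None,fx=3,fy=3);B=cv2.resize(b[130:280,200:340],None,fx=3,fy=3)
cv2.imwrite("pics/s1.png",cv2.resize(np.hstack([A,B]),(800,429)))
E
```

```text
[404.  380.7   8.4] [0.7 0.2 0.2]
```

View pics/s1.png

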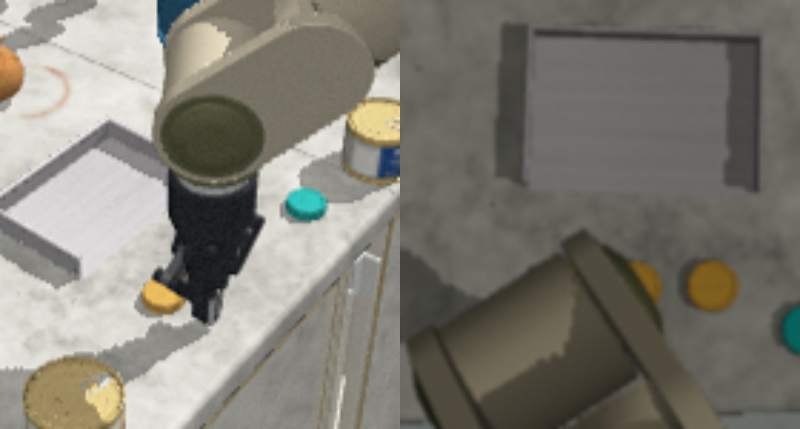

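Request:
move_arm --pt "0 0 0.3 0 0 0" --pt "0.8 0 0 0 0 0" --pt "0.8 0 0 0 0 0" --pt "0.8 0 0 0 0 0" --pt "0.8 0 0 0 0 0" --pt "1 0 0 0 0 0" --pt "1 0 0 0 0 0" --pt "1 0 0 0 0 0" --pt "1 0 0 0 0 0" --pt "1 0 0 0 0 0"

```text
time_s: 5.2
eef_pos: [486.3, 372.0, 5.3]
ee_rot: [-0.0, 0.999, -0.052, -0.0]
force: [-1.1, -0.0, -0.0]
grip_width: 0.003
```

```bash
python3 - <<'E'
from h import *
print(ctrl.sense()["eef_pos"],ctrl.sense()["force"])
a=eyes.capture("side");b=eyes.capture("wrist")
A=cv2.resize(a[130:280,230:370],None,fx=3,fy=3);B=cv2.resize(b,(420,450))
cv2.imwrite("pics/s2.png",cv2.resize(np.hstack([A,B]),(800,429)))
E
```

```text
[486.3 372.    5.3] [-1.1 -0.  -0. ]
```

View pics/s2.png

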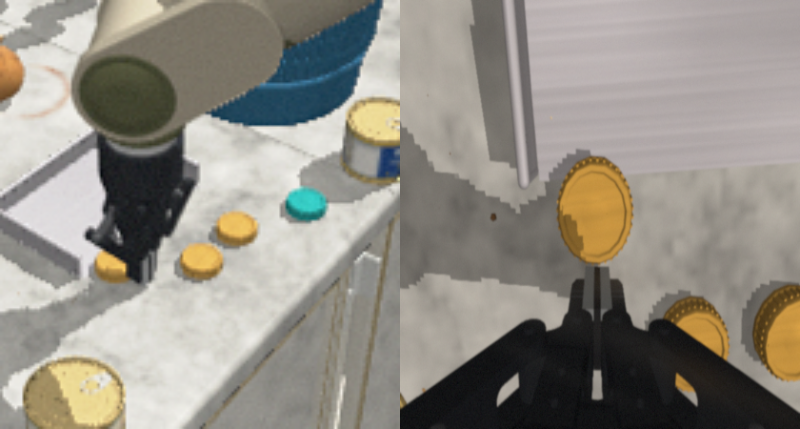

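Request:
move_arm --pt "1 0 0 0 0 0" --pt "1 0 0 0 0 0" --pt "1 0 0 0 0 0" --pt "1 0 0 0 0 0" --pt "1 0 0 0 0 0" --pt "1 0 0 0 0 0" --pt "1 0 0 0 0 0" --pt "0.8 0 0 0 0 0" --pt "0.4 0 0 0 0 0" --pt "0 0 0 0 0 0"

```text
time_s: 6.3
eef_pos: [567.4, 363.4, 5.2]
ee_rot: [-0.0, 0.999, -0.052, 0.0]
force: [0.2, -0.5, 0.5]
grip_width: -0.003
```

```bash
python3 - <<'E'
from h import *
print(ctrl.sense()["eef_pos"],ctrl.sense()["force"])
a=eyes.capture("side");b=eyes.capture("wrist")
A=cv2.resize(a[130:280,230:370],None,fx=3,fy=3);B=cv2.resize(b,(420,450))
cv2.imwrite("pics/s3.png",cv2.resize(np.hstack([A,B]),(800,429)))
E
```

```text
[567.4 363.4   5.2] [ 0.2 -0.5  0.5]
```

View pics/s3.png

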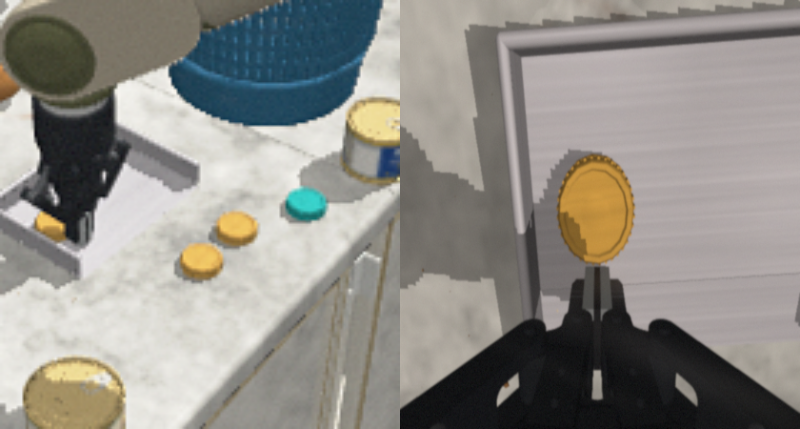

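Request:
move_arm --pt "-2 0 0 0 0 0" --pt "-2 0 0 0 0 0" --pt "-1.5 0 -2.5 0 0 0" --pt "-1.5 0 -2.5 0 0 0" --pt "-2.2 1.5 0 0 0 0" --pt "-2.2 1.5 0 0 0 0" --pt "-2.2 1.5 0 0 0 0" --pt "-2.2 1.5 0 0 0 0" --pt "0 0 2.5 0 0 -2" --pt "0 0 2.5 0 0 0"

```text
time_s: 7.4
eef_pos: [403.3, 320.5, 5.6]
ee_rot: [-0.001, 0.999, -0.034, 0.001]
force: [0.1, 1.1, -0.5]
grip_width: -0.001
```

```bash
python3 - <<'E'
from h import *
print(ctrl.sense()["eef_pos"],ctrl.sense()["force"])
a=eyes.capture("side");b=eyes.capture("wrist")
A=cv2.resize(a[130:280,230:370],None,fx=3,fy=3);B=cv2.resize(b,(420,450))
cv2.imwrite("pics/s4.png",cv2.resize(np.hstack([A,B]),(800,429)))
E
```

```text
[403.3 320.5   5.6] [ 0.1  1.1 -0.5]
```

View pics/s4.png

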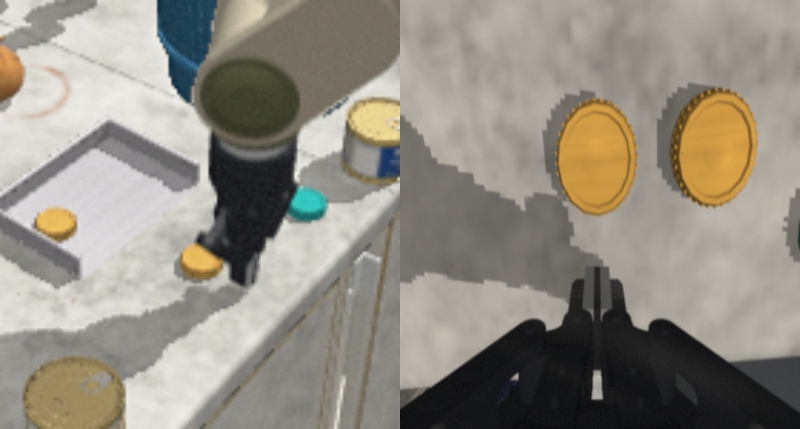

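Lid one lies flat in the tray at side crop (57,222). The middle lid is centred ahead of the fingers (wrist 597,157). I'll push it about 164 mm.

Request:
move_arm --pt "0.6 0 0 0 0 0" --pt "0.8 0 0 0 0 0" --pt "0.8 0 0 0 0 0" --pt "0.8 0 0 0 0 0" --pt "1 0 0 0 0 0" --pt "1 0 0 0 0 0" --pt "1 0 0 0 0 0" --pt "1 0 0 0 0 0" --pt "1 0 0 0 0 0" --pt "1 0 0 0 0 0"

```text
time_s: 8.5
eef_pos: [494.3, 314.0, 5.2]
ee_rot: [0.0, 0.999, -0.035, -0.0]
force: [-0.2, 0.3, -0.6]
grip_width: 0.003
```

Request:
move_arm --pt "1 0 0 0 0 0" --pt "1 0 0 0 0 0" --pt "1 0 0 0 0 0" --pt "1 0 0 0 0 0" --pt "0.8 0 0 0 0 0" --pt "0.8 0 0 0 0 0" --pt "0.8 0 0 0 0 0" --pt "0.6 0 0 0 0 0" --pt "0.4 0 0 0 0 0" --pt "0 0 0 0 0 0"

```text
time_s: 9.5
eef_pos: [567.6, 308.8, 5.3]
ee_rot: [-0.0, 0.999, -0.035, 0.0]
force: [0.3, -0.5, -0.3]
grip_width: 0.001
```

```bash
python3 - <<'E'
from h import *
print(ctrl.sense()["eef_pos"],ctrl.sense()["force"])
a=eyes.capture("side");b=eyes.capture("wrist")
A=cv2.resize(a[130:280,230:370],None,fx=3,fy=3);B=cv2.resize(b,(420,450))
cv2.imwrite("pics/s5.png",cv2.resize(np.hstack([A,B]),(800,429)))
E
```

```text
[567.6 308.8   5.3] [ 0.3 -0.5 -0.3]
```

View pics/s5.png

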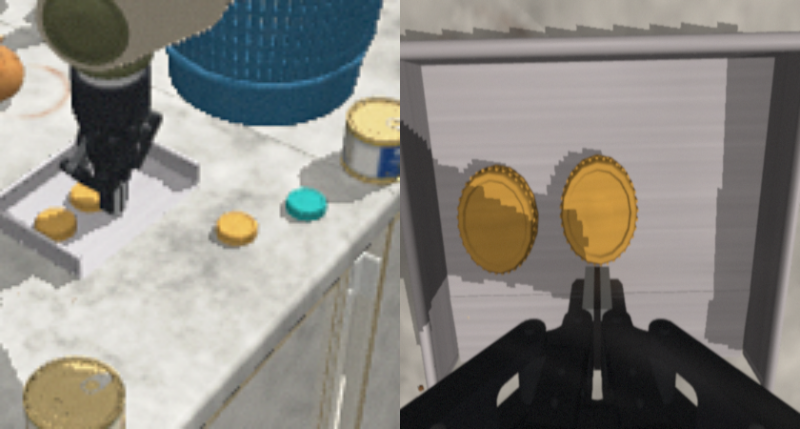

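Request:
move_arm --pt "-2 0 0 0 0 0" --pt "-2 0 0 0 0 0" --pt "-1.5 0 -2.5 0 0 0" --pt "-1.5 0 -2.5 0 0 0" --pt "-2.3 1.5 0 0 0 0" --pt "-2.3 1.5 0 0 0 0" --pt "-2.3 1.5 0 0 0 0" --pt "-2.3 1.6 0 0 0 0" --pt "0 0 2.5 0 0 -2.5" --pt "0 0 2.5 0 0 0"

```text
time_s: 10.6
eef_pos: [401.3, 259.4, 5.6]
ee_rot: [-0.0, 1.0, -0.012, 0.001]
force: [1.0, 0.4, -0.8]
grip_width: -0.0
```

```bash
python3 - <<'E'
from h import *
print(ctrl.sense()["eef_pos"],ctrl.sense()["force"])
a=eyes.capture("side");b=eyes.capture("wrist")
A=cv2.resize(a[130:280,230:370],None,fx=3,fy=3);B=cv2.resize(b,(420,450))
cv2.imwrite("pics/s6.png",cv2.resize(np.hstack([A,B]),(800,429)))
E
```

```text
[401.3 259.4   5.6] [ 1.   0.4 -0.8]
```

View pics/s6.png

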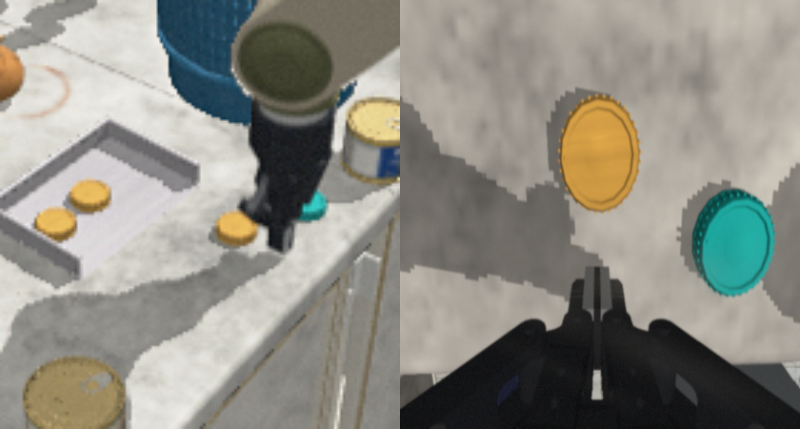

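Two lids are in the tray, at side crop (57,222) and (90,195). The third is centred ahead of the fingers (wrist 599,155), and the turquoise one is off to the side. I'll push halfway, then check the arm's clearance to the bin.

Request:
move_arm --pt "0.6 0 0 0 0 0" --pt "0.8 0 0 0 0 0" --pt "0.8 0 0 0 0 0" --pt "0.8 0 0 0 0 0" --pt "1 0 0 0 0 0" --pt "1 0 0 0 0 0" --pt "1 0 0 0 0 0" --pt "1 0 0 0 0 0" --pt "0.8 0 0 0 0 0" --pt "0.6 0 0 0 0 0"

```text
time_s: 11.7
eef_pos: [486.1, 257.1, 5.2]
ee_rot: [0.0, 1.0, -0.013, -0.0]
force: [-0.3, 0.8, 0.4]
grip_width: 0.002
```

```bash
python3 - <<'E'
from h import *
print(ctrl.sense()["eef_pos"],ctrl.sense()["force"])
a=eyes.capture("side");b=eyes.capture("top")
cv2.imwrite("pics/s7.png",cv2.resize(np.hstack([a[:,150:],b[:,150:]]),(800,410)))
E
```

```text
[486.1 257.1   5.2] [-0.3  0.8  0.4]
```

View pics/s7.png

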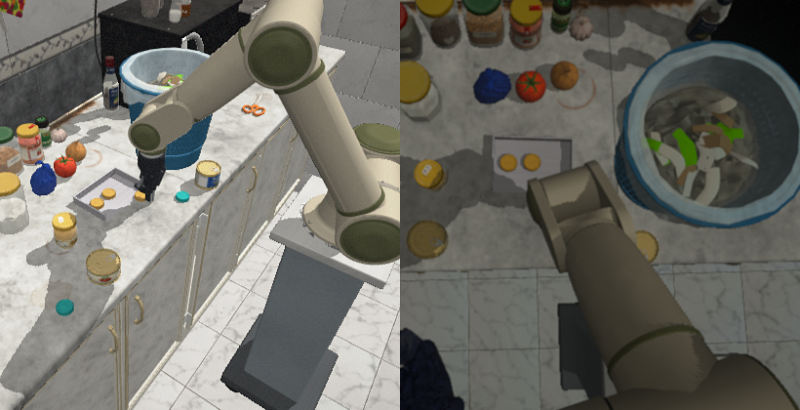

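```bash
python3 - <<'E'
from h import *
for u,v in((388,220),(375,183),(285,205),(278,190)):
  for z in(230,270,310): print(u,v,z,w("top",u,v,z))
for z in(150,220,270,320): print(pr("top",[486,257,z]))
b=eyes.capture("top"); cv2.imwrite("pics/t8.png",cv2.resize(b[120:320,240:440],(800,600),interpolation=cv2.INTER_CUBIC))
E
```

```text
388 220 230 [452.1 140.3 230. ]
388 220 270 [449.1 151.8 270. ]
388 220 310 [446.1 163.3 310. ]
375 183 230 [517.  159.2 230. ]
375 183 270 [510.4 169.7 270. ]
375 183 310 [503.8 180.1 310. ]
285 205 230 [482.4 316.6 230. ]
285 205 270 [477.7 318.3 270. ]
285 205 310 [473. 320. 310.]
278 190 230 [508.7 328.  230. ]
278 190 270 [502.6 329.  270. ]
278 190 310 [496.5 330.1 310. ]
[314.5 207.2]
[318.8 202.8]
[322.4 199. ]
[326.7 194.7]
```

View pics/t8.png

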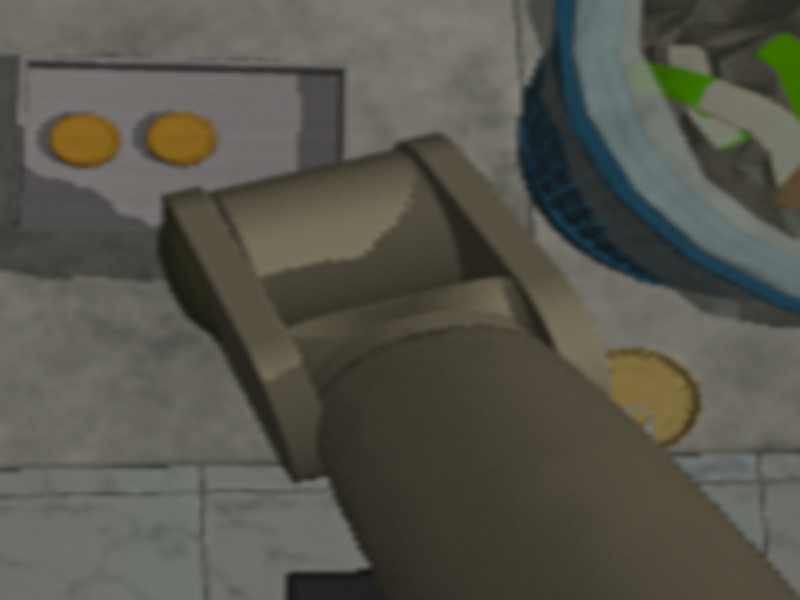

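Going straight would leave only about 15 mm between the wrist fork and the bin rim. So I'll lean the tool 10° away from the bin about the push axis first.

Request:
move_arm --pt "0 0 -0.1 0 0 0" --pt "0 0 -0.1 -2.5 0 0" --pt "0 0 0 -2.5 0 0" --pt "0 0 0 -2.5 0 0" --pt "0 0 0 -2.5 0 0" --pt "0 0 0 0 0 0" --pt "0.8 0 0 0 0 0" --pt "1 0 0 0 0 0" --pt "0.8 0 0 0 0 0" --pt "0.4 0 0 0 0 0"

```text
time_s: 12.85
eef_pos: [516.5, 256.0, 7.3]
ee_rot: [0.087, 0.996, -0.013, -0.001]
force: [-0.9, 0.3, 0.8]
grip_width: -0.002
```

```bash
python3 - <<'E'
from h import *
print(ctrl.sense()["eef_pos"],ctrl.sense()["force"],ctrl.sense()["joints"]*100)
a=eyes.capture("top");b=eyes.capture("wrist")
A=cv2.resize(a[120:320,240:440],(420,450));B=cv2.resize(b,(420,450))
cv2.imwrite("pics/s9.png",cv2.resize(np.hstack([A,B]),(800,429)))
E
```

```text
[516.5 256.    7.3] [-0.9  0.3  0.8] [ 33.   72.9 148.5 -19.5  99.7 203.9]
```

View pics/s9.png

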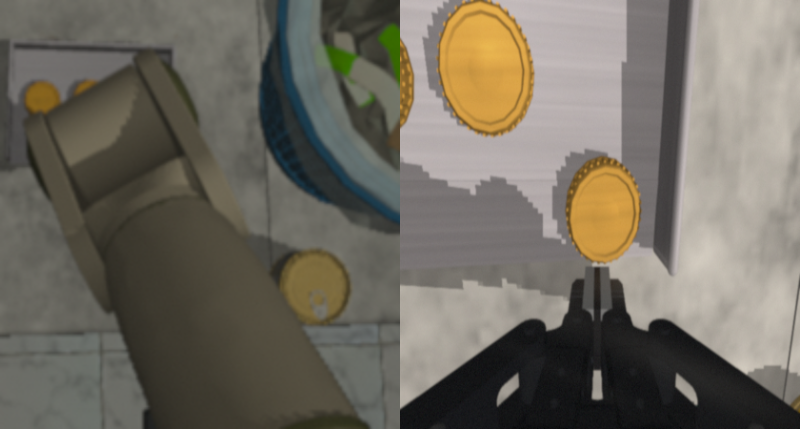

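Plenty of clearance to the bin now. The lid is still centred on the fingers at wrist (603,212) and is entering the tray.

Request:
move_arm --pt "0.6 0 0 0 0 0" --pt "0.8 0 0 0 0 0" --pt "0.8 0 0 0 0 0" --pt "0.8 0 0 0 0 0" --pt "0.7 0 0 0 0 0" --pt "0.6 0 0 0 0 0" --pt "0.4 0 0 0 0 0" --pt "0.2 0 0 0 0 0" --pt "0 0 0 0 0 0" --pt "-0.5 0 0 0 0 0"

```text
time_s: 13.95
eef_pos: [559.3, 255.2, 7.2]
ee_rot: [0.087, 0.996, -0.013, -0.001]
force: [-0.0, -0.3, 0.5]
grip_width: 0.001
```

```bash
python3 - <<'E'
from h import *
print(ctrl.sense()["eef_pos"],ctrl.sense()["force"])
a=eyes.capture("top");b=eyes.capture("wrist")
A=cv2.resize(a[120:320,240:440],(420,450));B=cv2.resize(b,(420,450))
cv2.imwrite("pics/s10.png",cv2.resize(np.hstack([A,B]),(800,429)))
E
```

```text
[559.3 255.2   7.2] [-0.  -0.3  0.5]
```

View pics/s10.png

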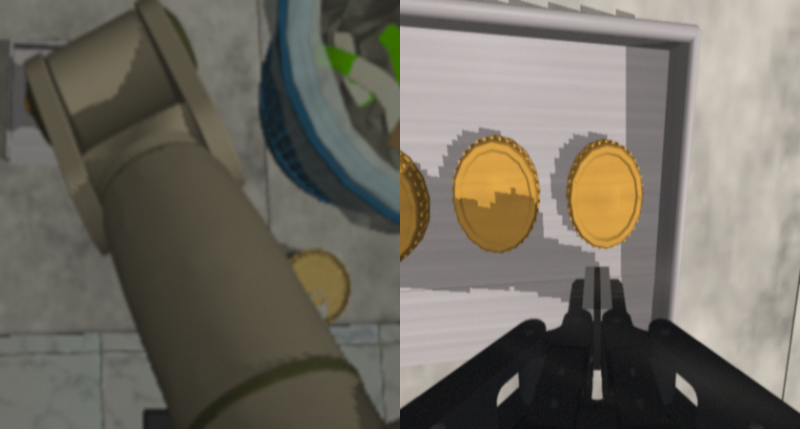

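All three are on the floor. I'll back out, then lift clear.

Request:
move_arm --pt "-2 0 0 0 0 0" --pt "-3 0 0 0 0 0" --pt "-3 0 -1 0 0 0" --pt "-2 0 -3 0 0 0" --pt "-2 -1 -3 0 0 0" --pt "-2 -1 -3 0 0 0" --pt "-2 -1 -3 0 0 0" --pt "-2 -1 0 0 0 0" --pt "-2 0 0 0 0 0" --pt "0 0 0 0 0 0"

```text
time_s: 15.05
eef_pos: [359.0, 322.6, 128.6]
ee_rot: [0.087, 0.996, -0.012, -0.001]
force: [-0.2, 0.3, -0.0]
grip_width: -0.002
```

```bash
python3 - <<'E'
from h import *
print(ctrl.sense()["eef_pos"],ctrl.sense()["force"])
a=eyes.capture("side");b=eyes.capture("top")
cv2.imwrite("pics/side11.png",a);cv2.imwrite("pics/top11.png",b)
for z,n,i in((11,"top",b),(11,"side",a)):
  for r in lids(n,i,(230,135,330,205) if n=="top" else (225,165,300,228)): print(n,r[0],r[1],w(n,*r[0],z))
A=cv2.resize(a[130:300,200:400],(400,340));B=cv2.resize(b[110:280,150:410],(400,340))
cv2.imwrite("pics/s11.png",np.hstack([A,B]))
E
```

```text
[359.  322.6 128.6] [-0.2  0.3 -0. ]
top [260.7 166.3] 245 [597.6 360.   11. ]
top [284.9 165.8] 240 [597.4 305.   11. ]
top [309.5 166.7] 248 [594.1 249.2  11. ]
side [273.5 188.8] 119 [595.9 253.4  11. ]
side [261.1 198.2] 122 [598.5 309.3  11. ]
side [249.3 207.8] 124 [598.8 362.7  11. ]
```

View pics/s11.png

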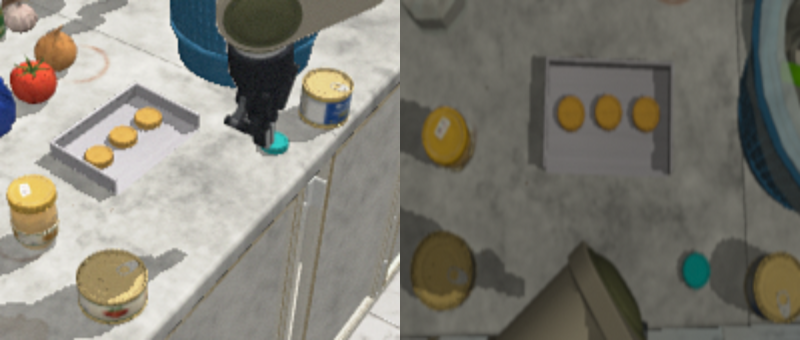

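The pictures show all three brass lids flat inside the tray, with the jar, tins and turquoise lid where they were. The gripper is clear, so I'm handing in.

```bash
python3 -c "
from rig import order
print(order.finish_job())"
```

```text
the job is handed in; nothing more can be done
None
```

All three brass lids are in the tray, lying flat. With the fingers closed, I pushed them in one at a time along the worktop through the open front. For the last push I leaned the tool 10° away from the blue bin to give the wrist more room.

- **Lid positions:** from the top and side cameras the lids ended at about (598, 361), (598, 307) and (595, 251) mm. That is wholly inside the tray and past the ramp. The two cameras agree within about 4 mm, a little more than the stated 2 mm calibration.
- **Other objects:** the jar, the two tins and the turquoise lid looked unmoved in the final pictures; I did not measure their positions again.
- **Force and time:** force readings at the end of each move stayed around 1 N. I handed the job in at about 15 s, with the gripper raised clear of everything.

No check failed.

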